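Shut and bolt the test box's guard

TASK

Get the test box ready to be switched on: with a fingertip push the clear terminal guard fully shut, then hold the spring catch's press plate down with one fingertip while the other fingertip pushes the bolt by its upright tab all the way home into the guard, and let go so that the catch springs up and locks the bolt. Only touch and push, do not pick anything up, and leave the loose things on and around the box where they are.

Things in the scene. Friction and masses are not known exactly. Their poses are not given: they have to be found in the camera images.
- box: Grey electrical test box fixed to the bench, 220 (x) x 320 (y) x 90 mm tall. All offsets below are in the box's own axes (its x points from its front edge to its far edge, its y to the left, its z up), origin at the centre of its underside. On its flat top (z = 90 mm): the sliding guard on the left half (y > 12 mm), the bolt with its spring catch on the right half (y < 0).
- guard (a joint): How far the sliding terminal guard stands open, m: 0 shut (at its end stop, farthest to box +x), up to 0.060 open (towards box -x). Slides with about 2 N of friction and stays where it is left. A clear plate in an aluminium frame, 140 (x) x 136 (y) mm, top at z = 122 mm.
- guard_lip (a point): Middle of the top edge of the guard's push lip: an upright aluminium strip 80 mm long (y), 6 mm thick (x), standing from z = 122 to 154 mm on the guard. When the guard is shut this point is at x = 20, y = 82, z = 154 mm of the box. Push the lip's -x face towards box +x to shut the guard.
- bolt (a joint): Travel of the steel bolt, m: 0 withdrawn, 0.030 fully home (slid towards box +y, its end in the notch of the guard's near rail). About 2 N of friction; stays where it is left. A collar on the bolt is blocked by the catch's tooth at 0 to 1 mm unless the catch is held down, and with the guard not shut (within 3 mm) the bolt stops against the guard's rail at about 10 mm.
- bolt_tab (a point): Middle of the top edge of the bolt's upright tab, a steel plate 30 mm wide (x), 8 mm thick (y), standing from z = 102 to 137 mm. At bolt 0 this point is at x = -32, y = -90, z = 137 mm of the box; it moves towards box +y with the bolt. Push on the tab's -y face; the space behind it (-y side) is open down to z = 93 mm for 40 mm.
- catch (a joint): How far the spring catch is pressed down, m: 0 up, 0.010 fully down. Takes 3 N to start and 7 N fully down; springs back up when let go. Its tooth clears the bolt's collar when pressed more than 6 mm; pressed only 4 to 6 mm the collar may scrape over it and knock the plate away from the finger, so press it well down. While the collar is above the tooth (bolt about 1 to 27 mm) it cannot come up; once the bolt is past 27 mm it springs up behind the collar and locks the bolt.
- catch_top (a point): Centre of the top of the catch's press plate: a dark steel plate 30 mm wide (x) and 85 mm long (y), on the far side of the bolt. With the catch up this point is at x = 32, y = -87.5, z = 114 mm of the box. The gap between press plate and tab, across the bolt (x), is 34 mm, so one spread finger stands on the plate while the other stands behind the tab.
- relay: Bystander, not to be disturbed: small clear relay, 18 x 28 x 28 mm, loose on the box's top behind the press plate; origin at the centre of its underside.
- fuse: Bystander, not to be disturbed: white ceramic fuse with steel ends, 22 mm across, 34 mm tall, standing loose on the box's top in front of the bolt's tab; origin at the centre of its underside.
- meter: Bystander, not to be disturbed: dark hand-held multimeter lying on its back, 90 x 190 x 50 mm; origin at the centre of its underside.
- tape: Bystander, not to be disturbed: roll of tape lying flat, 90 mm across, 19 mm tall; origin at the centre of its underside.
- jar: Bystander, not to be disturbed: clear plastic jar with a grey lid, 60 mm across, 75 mm tall; origin at the centre of its underside.
- mug: Bystander, not to be disturbed: white mug, 80 mm across, 95 mm tall, handle at its own +y; origin at the centre of its underside.

How it is judged:
On the way, in this order (a step that is already met when the one before it is completed fails the run):
1. the guard is pushed shut (within 3 mm), the bolt still withdrawn (value of joint guard below 0.003 m and value of joint bolt below 0.004 m), for 0.1 s.
2. a fingertip holds the catch down while the bolt starts across (5 to 15 mm) (value of joint each of catch, bolt above 0.005 m and contact force between the fingers and catch above 0.5 N and value of joint guard below 0.003 m and value of joint bolt below 0.015 m), for 0.02 s.
3. a fingertip still holds the catch down as the bolt nears home (past 17 mm) (value of joint catch above 0.005 m and contact force between the fingers and catch above 0.5 N and value of joint guard below 0.003 m and value of joint bolt above 0.017 m), for 0.02 s.
At the end, for the whole second after the job is handed in: The guard is shut within 3 mm, the bolt is home (slid at least 26.5 of its 30 mm), the catch is up again (within 2 mm), and every loose thing is within 20 mm of where it started (value of joint guard below 0.003 m and value of joint bolt above 0.0265 m and value of joint catch below 0.002 m and distance of each of relay, fuse, meter, tape, jar, mug from where it was at the start of the episode below 0.02 m); the robot touches nothing.
It fails at once if a loose thing is picked up or pushed away (moved 20 mm or more) (distance of any of relay, fuse, meter, tape, jar, mug from where it was at the start of the episode above 0.02 m).
It also fails if it takes over 58 s, if anything falls off the work surface, if the arm or the gripper's body presses on something with over 40 N, if the wrist force passes 120 N, or if a joint passes its speed limit or range.

ROBOT

A 6-joint arm with a two-finger parallel gripper is mounted at the origin on the work surface. World frame = base frame: x ahead of the robot, y to its left, z up, the work surface at z = 0. Lengths are in m, angles in rad, forces in N, time in s.
With the tool pointing down it reaches from about 0.375 to 0.9 m from the base axis. Payload 3.1 kg.
Tool frame: the origin (TCP) lies midway between the tips of the shut fingers; the grasp point (between the pads) lies pinch_z behind it (pinch_z is the distance from the TCP to the grasp point, in m); y points along the fingers, z is the direction in which the jaws open and shut, and the axes are right-handed (so a half turn about y gives the same grasp; the last joint's range is limited). The gripper opens to 87 mm and grips with 3 to 60 N. Pads are 19 mm wide; open, the fingers measure 117 mm over their backs; the gripper's body (75 mm by 190 mm) begins 51 mm behind the grasp point.
Start: joints at [1.028, 0.527, 1.433, -0, 1.181, -0.178], TCP at [0.223, 0.584, 0.223] pointing down, gripper open.
Joint ranges: [-3.08, 3.08], [-0.75, 2.2], [0.22, 2.44], [-1.43, 4.57], [0, 2.65], [-2.85, 2.85]. Speed limits (rad/s): [2.79, 2.79, 3.14, 3.14, 3.14, 3.14].

INTERFACE

Orientations are given as a unit quaternion [x, y, z, w].
In Python, from rig import get_obs, camera, hand_in, pinch_z gives the robot as it stands. The module is installed in compiled form; this text tells all that it offers.
- The arm moves only by the tool arm_command, never from a script. Its argument "plan" is a list of rows, each a list of 2 entries, a list of its own where there are three numbers: the shift along the world's x, y, z in units of 25 mm (1.0 is 25 mm), then the turn about the world's z in units of 5 degrees (1.0 is 5 degrees). A call has 1 to 5 rows; each row is the pose to reach, as a shift and turn from the pose commanded when the call began; what a row does not reach only later rows make up. A row lasts 1/10 s, in which the tool goes at most 50 mm and 8.59 degrees, less where a joint would pass 70% of its speed; a pose out of reach is approached as far as the arm can. A call with a gripper value outside its range is refused whole. "fingers" is the opening, from -1 (shut) to 1 (fully open), set as the call begins (left out, the last holds). The fingers move at their own pace and stop on an object; "force" is the grip in N (left out, the last holds). Time passes only in rows, so rows that repeat a pose let the fingers close. It gives the time, the measured TCP pose, the force and the opening at its end, in the units of the state.
- get_obs(): the state, without advancing time (a new reading comes with each control period).
- camera(name): name is "scene" or "top"; returns a dict with "pixels" (480x640x3 uint8, red, green, blue), "camera_matrix" (3x3 intrinsics, pixels), "R" (3x3) and "t" (3): a world point X has camera coordinates R X + t. Camera axes: x right, y down, z forward; pixel columns grow to the right and rows downward; lengths in m; the calibration is good to about 2 mm. A picture is of the moment at which its call begins. There is no depth.
- hand_in(): hands the job in, once; it reports no verdict.
The state is a dict: "time": time; "q": joint angles; "joint_velocities": joint speeds; "joint_torque": joint torques, N m; "position": TCP position; "tool_rot": TCP orientation; "ft_force": force on the tool from outside, world axes, zero at the start; "moment": the same for the moment, N m; "grip_width": finger opening in m.
Only numpy, scipy, OpenCV 4.12 (cv2) and the standard library are available. Lean on these libraries where they do the work, as an engineer would, in place of code of your own. Each camera call takes 0.05 s, during which the arm holds its last target.

## Working session

There is one attempt and no reset: what is moved stays moved. The work goes in short steps, Python scripts to look and compute and a tool call to move; the robot and the scene stay as the last step left them, time stands still between calls to the robot, and variables do not carry over. Pictures are saved under pics/ and viewed, and the job is handed in when it is done.

Besides the shell and the picture viewer there is one more tool, called after "Request:" as name(argument=value, ...), one argument or row to a line, values as JSON. arm_command: Moves the arm, as the interface text tells. Its arguments: {"type":"object","properties":{"plan":{"type":"array"},"fingers":{"type":"number"},"force":{"type":"number"}},"required":["plan"]}

```bash
mkdir -p pics; ls
python3 - <<'E'
from rig import get_obs,camera,pinch_z
import cv2,numpy as np
print(pinch_z)
o=get_obs();print({k:np.round(v,4).tolist() for k,v in o.items()})
for n in("scene","top"):
    c=camera(n);cv2.imwrite(f"pics/{n}0.png",c["pixels"][:,:,::-1])
    np.savez(f"{n}0.npz",**c)
    print(n,c["camera_matrix"].tolist(),c["R"].round(4).tolist(),c["t"].round(4).tolist())
E
```

```text
pics
0.0187
{'time': 0.0, 'q': [1.0275, 0.5285, 1.4339, -0.0, 1.1814, -0.1785], 'joint_velocities': [-0.0003, -0.0021, 0.0005, -0.0004, 0.0006, 0.0017], 'joint_torque': [0.0, -44.003, -17.6588, 0.0633, 0.0581, -0.0002], 'position': [0.2226, 0.5833, 0.2216], 'tool_rot': [0.6961, -0.1285, 0.128, -0.6947], 'ft_force': [0.3253, 1.066, 0.2786], 'moment': [0.0165, -0.0134, -0.0017], 'grip_width': 0.087}
scene [[441.37239205922333, 0.0, 316.73491357453025], [0.0, 441.37239205922333, 237.80779588639265], [0.0, 0.0, 1.0]] [[-0.439, 0.8982, -0.0214], [0.6461, 0.2991, -0.7022], [-0.6243, -0.3221, -0.7117]] [0.2586, -0.3029, 1.4728]
top [[528.4804197682372, 0.0, 325.3040338554776], [0.0, 528.4804197682372, 243.62627441778176], [0.0, 0.0, 1.0]] [[-0.0139, -0.9999, -0.0044], [-0.9921, 0.0144, -0.1247], [0.1248, 0.0027, -0.9922]] [0.0075, 0.5938, 1.344]
```

View pics/scene0.png

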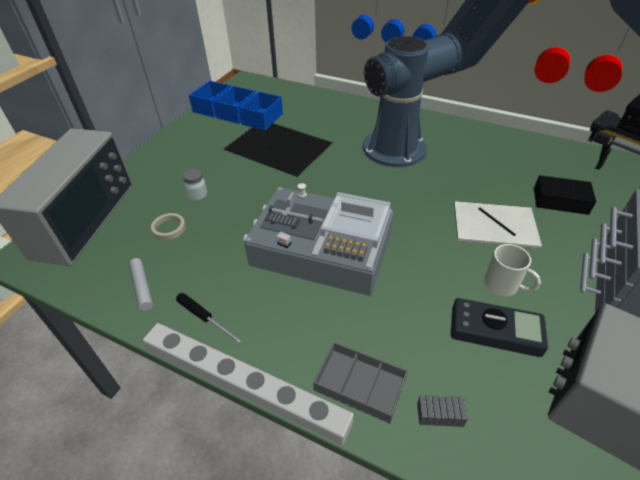

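View pics/top0.png

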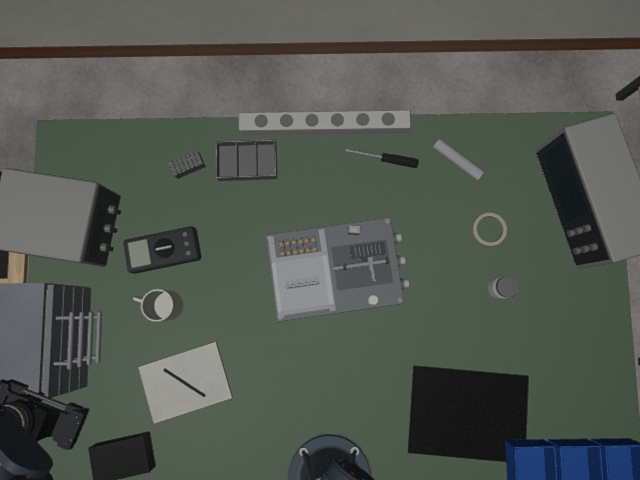

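Run:
```python
import cv2
a=cv2.imread("pics/top0.png")[205:335,255:425];cv2.imwrite("pics/top0c.png",cv2.resize(a,None,fx=4.6,fy=4.6,interpolation=cv2.INTER_CUBIC))
a=cv2.imread("pics/scene0.png")[170:300,235:405];cv2.imwrite("pics/scene0c.png",cv2.resize(a,None,fx=4.6,fy=4.6,interpolation=cv2.INTER_CUBIC))
```

```text
(no output)
```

View pics/top0c.png

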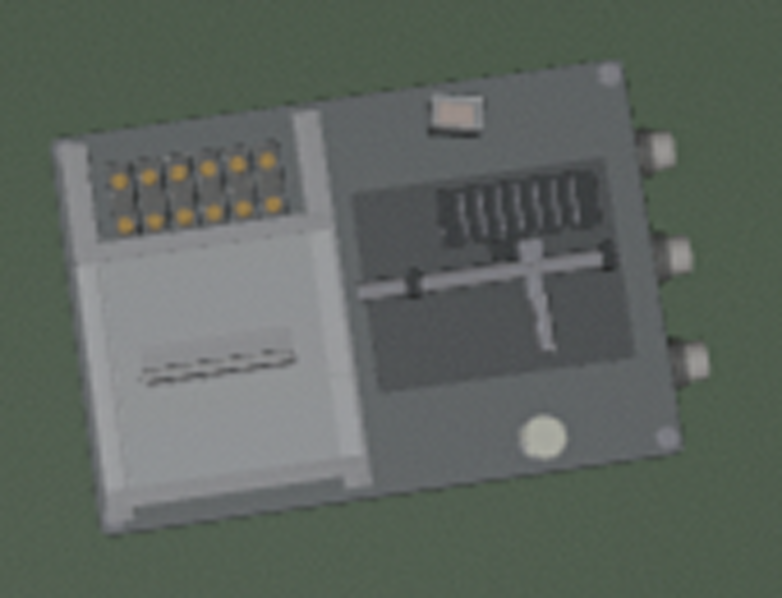

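View pics/scene0c.png

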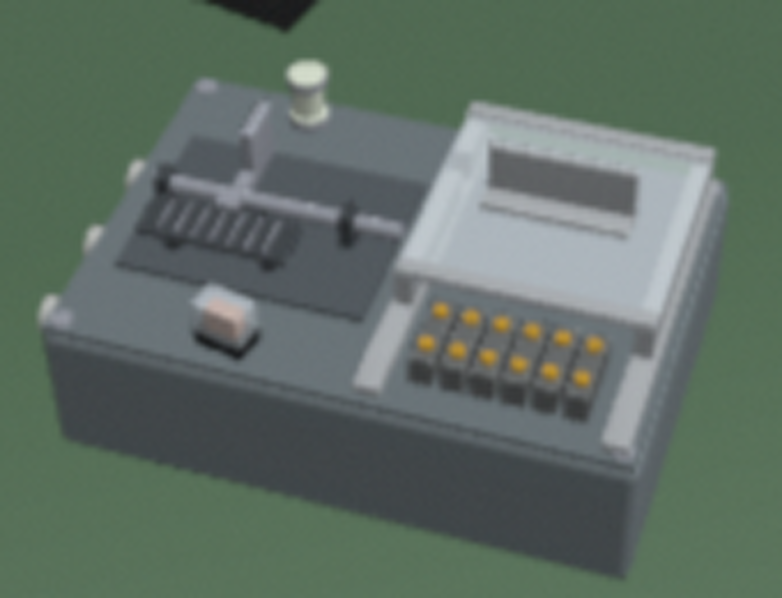

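```bash
cat > h.py <<'E'
import numpy as np,cv2
def load(n): return dict(np.load(n+".npz"))
def ray(c,uv,z):
    K,R,t=c["camera_matrix"],c["R"],c["t"]
    uv=np.atleast_2d(np.array(uv,float))
    d=np.linalg.inv(K)@np.c_[uv,np.ones(len(uv))].T
    d=(R.T@d).T; o=-R.T@t
    return o+d*((z-o[2])/d[:,2])[:,None]
def proj(c,X):
    X=np.atleast_2d(X);p=(c["camera_matrix"]@(c["R"]@X.T+np.array(c["t"])[:,None])).T
    return p[:,:2]/p[:,2:]
E
python3 - <<'E'
from h import *
for n,seed in(("top0",(400,225)),("scene0",None)):
    c=load(n);im=c["pixels"].astype(int)
    print(n,"cam",(-c["R"].T@c["t"]).round(3))
    g=im[:,:,1]-(im[:,:,0]+im[:,:,2])/2
    m=(g<8).astype(np.uint8)
    cv2.imwrite(f"pics/m_{n}.png",m*255)
    k,l,s,_=cv2.connectedComponentsWithStats(m)
    i=l[270,300] if n=="top0" else l[240,320]
    print(s[i])
    m2=cv2.morphologyEx((l==i).astype(np.uint8),cv2.MORPH_OPEN,np.ones((11,11)))
    cn=max(cv2.findContours(m2,0,2)[0],key=cv2.contourArea)
    h=cv2.convexHull(cn);ap=cv2.approxPolyDP(h,3,True)[:,0];print(ap.tolist())
    if n=="top0":
        print("rect",cv2.boxPoints(cv2.minAreaRect(cn)).round(1).tolist())
    print(ray(c,ap,.09).round(4).tolist())
cT=load("top0")
# manual top corners FR, FL, NL, NR
E
```

```text
top0 cam [ 0.422 -0.005  1.408]
[  266   218   143   104 11284]
[[390, 220], [402, 279], [401, 303], [276, 319], [267, 235]]
rect [[264.0, 234.89999389648438], [393.1000061035156, 216.39999389648438], [405.3999938964844, 303.1000061035156], [276.3999938964844, 321.5]]
[[0.645, -0.1653, 0.09], [0.4957, -0.1908, 0.09], [0.4364, -0.1865, 0.09], [0.4014, 0.1233, 0.09], [0.6113, 0.1455, 0.09]]
scene0 cam [1.229 0.333 0.841]
[  244   187   149   108 11299]
[[277, 189], [391, 210], [390, 232], [371, 292], [249, 264], [245, 235]]
[[0.4491, -0.1853, 0.09], [0.4019, 0.1203, 0.09], [0.4781, 0.1445, 0.09], [0.6669, 0.1686, 0.09], [0.7095, -0.11, 0.09], [0.6343, -0.1688, 0.09]]
```

```bash
cat >> h.py <<'E'
def fit(P,Q):  # 2D rigid P->Q
    p,q=P.mean(0),Q.mean(0);H=(P-p).T@(Q-q);a=np.arctan2(H[0,1]-H[1,0],H[0,0]+H[1,1])
    R=np.array([[np.cos(a),-np.sin(a)],[np.sin(a),np.cos(a)]]);return a,q-R@p,R
E
python3 - <<'E'
from h import *
B=np.array([[.11,-.16],[.11,.16],[-.11,.16],[-.11,-.16]])
f=lambda L,o:np.array(L)/4.6+np.array(o)
t,s=load("top0"),load("scene0")
T=f([(620,62),(52,142),(105,533),(683,452)],(255,205))
S=f([(45,338),(632,470),(727,182),(192,85)],(235,170))
for c,p,of in((t,T,(255,205)),(s,S,(235,170))):
    Q=ray(c,p,.09)[:,:2];print(Q.round(4).tolist())
    a,o,R=fit(B,Q);print(np.degrees(a),o,((B@R.T+o-Q)*1000).round(1).tolist())
    F=[(-.032,-.09,.137),(-.017,-.09,.137),(-.047,-.09,.137),(.032,-.0875,.114),(.047,-.045,.114),(.047,-.13,.114),(.017,-.045,.114),(.017,-.13,.114)]
    X=[list(R@np.array(x[:2])+o)+[x[2]] for x in F]
    print("pred crop",((proj(c,X)-of)*4.6).round(0).tolist())
    # lip
    L=f([(140,385),(295,358)],of) if c is t else f([(490,145),(637,178)],of)
    W=ray(c,L,.154)[:,:2];print("lip box",((W-o)@R*1000).round(1).tolist())
    Tb=f([(545,348),(530,240)],of) if c is t else f([(262,105),(245,140)],of)
    W=ray(c,Tb,.137)[:,:2];print("tab box",((W-o)@R*1000).round(1).tolist())
E
```

```text
[[0.6489, -0.1649], [0.6091, 0.1472], [0.3968, 0.1188], [0.4356, -0.1926]]
7.296544175250199 [ 0.52260022 -0.02285825] [[3.1, -2.7], [2.3, 2.6], [-3.6, 3.1], [-1.8, -3.0]]
pred crop [[545.0, 325.0], [541.0, 296.0], [550.0, 353.0], [519.0, 210.0], [436.0, 193.0], [593.0, 171.0], [445.0, 248.0], [602.0, 226.0]]
lip box [[-34.2, 122.8], [-31.7, 41.9]]
tab box [[-44.1, -87.9], [13.0, -88.7]]
[[0.6587, -0.1538], [0.6142, 0.1516], [0.3981, 0.1245], [0.4475, -0.187]]
8.45300425721993 [ 0.52963282 -0.01620538] [[3.3, -4.5], [0.7, 6.7], [-0.8, 1.4], [-3.1, -3.6]]
pred crop [[250.0, 123.0], [241.0, 140.0], [260.0, 106.0], [216.0, 233.0], [283.0, 268.0], [130.0, 236.0], [302.0, 230.0], [151.0, 199.0]]
lip box [[-31.0, 43.3], [-27.1, 121.5]]
tab box [[-47.7, -89.0], [-17.8, -87.9]]
```

Run:
```python
import cv2
def crop(n,x,y,w,h,f,o):
    a=cv2.imread(f"pics/{n}.png")[y:y+h,x:x+w];a=cv2.resize(a,None,fx=f,fy=f,interpolation=cv2.INTER_LANCZOS4);a=cv2.convertScaleAbs(a,alpha=1.5)
    for i in range(0,w,10): cv2.putText(a,str(x+i),(i*f,10),0,.35,(0,255,255));cv2.line(a,(i*f,12),(i*f,18),(0,255,255))
    for i in range(0,h,10): cv2.putText(a,str(y+i),(0,i*f+4),0,.35,(0,255,255));cv2.line(a,(24,i*f),(30,i*f),(0,255,255))
    cv2.imwrite(f"pics/{o}.png",a)
crop("scene0",240,180,80,75,10,"z1");crop("scene0",325,200,75,75,10,"z1b");crop("top0",325,215,80,60,10,"z2")
crop("top0",262,230,80,60,10,"z3")
```

```text
(no output)
```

View pics/z1.png

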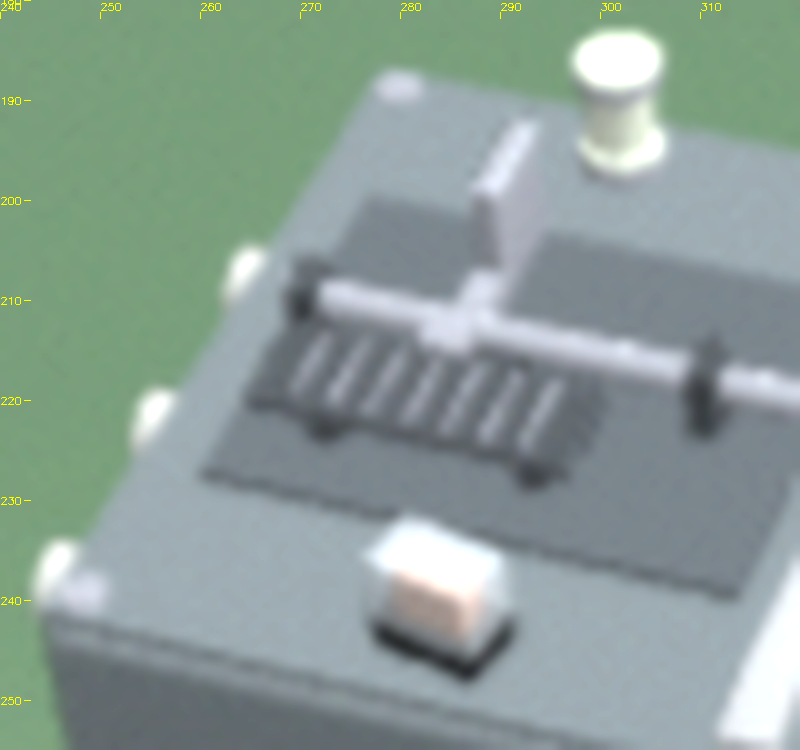

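View pics/z1b.png

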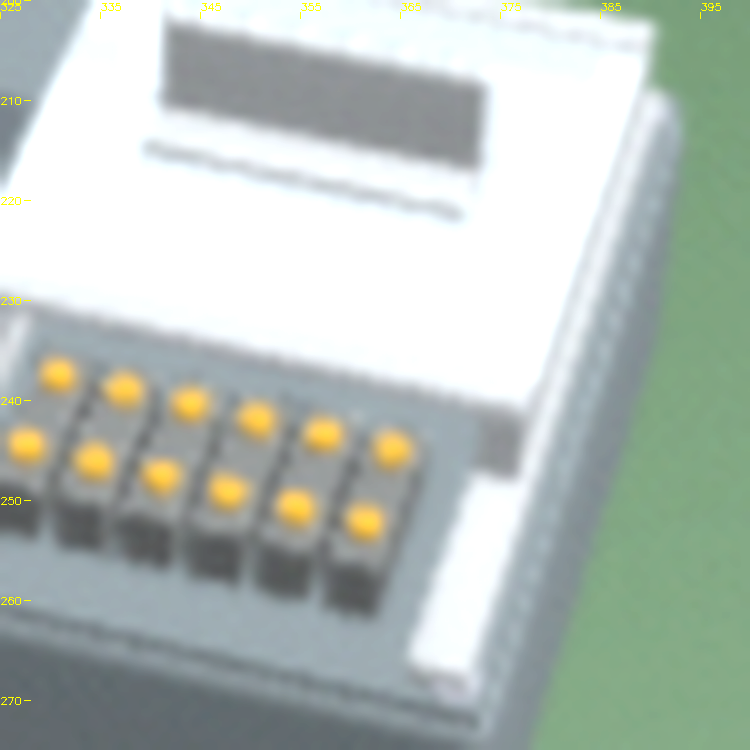

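View pics/z2.png

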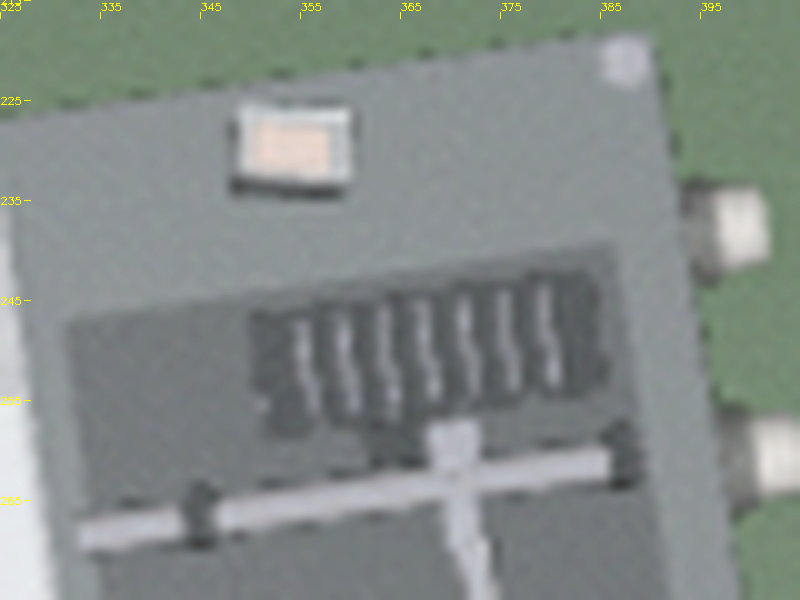

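View pics/z3.png

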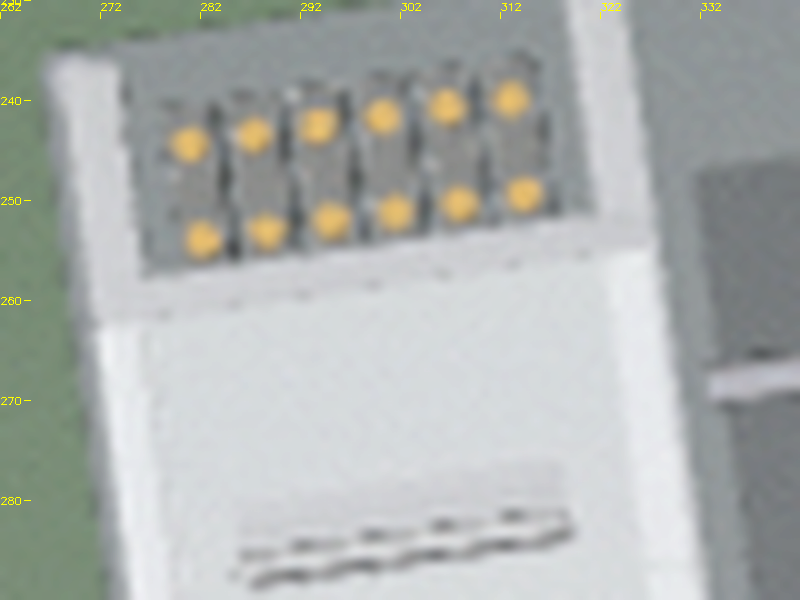

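```bash
cat >> h.py <<'E'
def tri(c1,p1,c2,p2):
    P=[c["camera_matrix"]@np.c_[c["R"],c["t"]] for c in(c1,c2)]
    X=cv2.triangulatePoints(P[0],P[1],np.array(p1,float).reshape(2,1),np.array(p2,float).reshape(2,1))[:,0];return X[:3]/X[3]
E
python3 - <<'E'
from h import *
t,s=load("top0"),load("scene0")
D={"cFL":((350,246),(296.5,227.5),.114),"cFR":((383.5,241.8),(264.5,220.5),.114),
"tabmid":((372.6,275.3),(290.5,195.7),.137),"dFR":((385.5,239.5),(260,227.5),.091),"dFL":((331.5,247),(313.5,240),.091),
"boxFR":((389.8,218.5),(244.2,242),.09),"lip+":((286.2,287.5),(373,208.5),.154),"lip-":((319,282.5),(341.5,202),.154),
"term1":((281.2,244.3),(361.5,252.2),.1),"term6":((313.2,240),(327.5,244.2),.1),"rel":((354.3,226.3),(283.5,233.5),.118),"fuse":((373.3,300),(301.8,186),.124)}
for k,(a,b,z) in D.items():
    a=np.array(a)-.45;b=np.array(b)-.45
    print(k,z,ray(t,a,z)[0,:2].round(4),ray(s,b,z)[0,:2].round(4),tri(t,a,s,b).round(4))
E
```

```text
cFL 0.114 [ 0.5786 -0.0609] [ 0.5794 -0.0566] [ 0.5782 -0.0597  0.1118]
cFR 0.114 [ 0.5878 -0.1437] [ 0.5904 -0.1385] [ 0.5876 -0.1429  0.1101]
tabmid 0.137 [ 0.504  -0.1128] [ 0.5058 -0.1111] [ 0.504  -0.1127  0.1352]
dFR 0.091 [ 0.5965 -0.1513] [ 0.5965 -0.1505] [ 0.5964 -0.1511  0.0907]
dFL 0.091 [ 0.5795 -0.0154] [ 0.5798 -0.0121] [ 0.5792 -0.0143  0.0896]
boxFR 0.09 [ 0.65   -0.1638] [ 0.6543 -0.1595] [ 0.6506 -0.1639  0.0847]
lip+ 0.154 [0.477  0.0938] [0.4838 0.0972] [0.4771 0.0946 0.1477]
lip- 0.154 [0.4877 0.016 ] [0.4931 0.0211] [0.4876 0.0171 0.1483]
term1 0.1 [0.587 0.11 ] [0.5764 0.1088] [0.5854 0.1102 0.1095]
term6 0.1 [0.5967 0.0301] [0.5861 0.0277] [0.595  0.0306 0.1098]
rel 0.118 [ 0.6269 -0.0723] [ 0.6136 -0.0726] [ 0.6241 -0.0696  0.129 ]
fuse 0.124 [ 0.4452 -0.1141] [ 0.4459 -0.1113] [ 0.4448 -0.1134  0.1226]
```

```bash
cat >> h.py <<'E'
from scipy.spatial.transform import Rotation as Ro
TH=np.radians(7.2);O=np.array([.523,-.0215]);RB=np.array([[np.cos(TH),-np.sin(TH)],[np.sin(TH),np.cos(TH)]])
def b2w(x,y): return RB@np.array([x,y])+O
def w2b(p): return RB.T@(np.array(p[:2])-O)
def st():
    from rig import get_obs
    o=get_obs();p=np.array(o["position"]);R=Ro.from_quat(o["tool_rot"]).as_matrix()
    j=R[:,2];print("t",round(o["time"],2),"p",p.round(4),"box",(w2b(p)*1000).round(1),"y",R[:,1].round(3),"jawyaw",np.degrees(np.arctan2(j[1],j[0])).round(2),"F",np.round(o["ft_force"],2),"w",round(float(o["grip_width"]),4),"q",np.round(o["q"],2));return o
def need(x,y,z,yaw=7.2):
    o=st();p=np.array(o["position"]);j=Ro.from_quat(o["tool_rot"]).as_matrix()[:,2]
    d=(yaw-np.degrees(np.arctan2(j[1],j[0]))+90)%180-90
    print("units",((np.r_[b2w(x,y),z]-p)/.025).round(2),"turn",round(d/5,2))
E
python3 - <<'E'
from h import *
need(-.075,.082,.2)
E
```

```text
t 0.1 p [0.2226 0.5833 0.2217] box [-222.2  637.7] y [-0.001 -0.002 -1.   ] jawyaw 69.1 F [0.02 0.15 0.02] w 0.0871 q [ 1.03  0.53  1.43 -0.    1.18 -0.18]
units [  8.63 -21.31  -0.87] turn -12.38
```

Request:
arm_command(
  plan=[
    [[0.7, -1.8, 0], -1.1],
    [[1.4, -3.6, 0], -2.2],
    [[2.1, -5.4, 0], -3.3],
    [[2.8, -7.2, 0], -4.4],
    [[3.5, -9, 0], -5.5],
  ],
  fingers=-1,
  force=20,
)

```text
time: 0.6
position: [0.3105, 0.357, 0.2223]
tool_rot: [0.645, -0.291, 0.291, -0.644]
ft_force: [2.0, 0.3, 0.3]
grip_width: 0.0552
```

Request:
arm_command(
  plan=[
    [[0.7, -1.8, 0], -1.1],
    [[1.4, -3.6, 0], -2.2],
    [[2.1, -5.4, 0], -3.3],
    [[2.8, -7.2, 0], -4.4],
    [[3.5, -9, 0], -5.5],
  ],
)

```text
time: 1.1
position: [0.3981, 0.132, 0.2225]
tool_rot: [-0.557, 0.436, -0.436, 0.557]
ft_force: [0.3, 0.2, 0.1]
grip_width: 0.0152
```

Run:
```python
from h import *
need(-.075,.082,.2)
```

```text
t 1.1 p [0.3981 0.132  0.2225] box [-104.7  168. ] y [-0.  0. -1.] jawyaw 13.88 F [0.31 0.2  0.1 ] w 0.0152 q [ 0.05  0.25  1.92  0.    0.97 -0.19]
units [ 1.61 -3.26 -0.9 ] turn -1.34
```

Request:
arm_command(
  plan=[
    [[0.8, -1.6, 0], -0.7],
    [[1.6, -3.3, 0], -1.3],
    [[1.6, -3.3, -1], -1.3],
    [[1.6, -3.3, -1], -1.3],
  ],
)

```text
time: 1.5
position: [0.4362, 0.0502, 0.1955]
tool_rot: [0.532, -0.469, 0.465, -0.53]
ft_force: [-0.8, -0.0, -0.1]
grip_width: 0.0002
```

Run:
```python
from h import *
from rig import camera
need(-.075,.082,.136)
for n in("scene","top"):
    c=camera(n);np.savez(n+"1.npz",**c);im=c["pixels"][:,:,::-1]
    a=im[205:335,255:425] if n=="top" else im[160:290,250:420]
    cv2.imwrite(f"pics/{n}1.png",cv2.convertScaleAbs(cv2.resize(a,None,fx=4.6,fy=4.6,interpolation=cv2.INTER_CUBIC),alpha=1.4))
```

```text
t 1.5 p [0.4362 0.0502 0.1955] box [-77.1  82. ] y [-0.006  0.001 -1.   ] jawyaw 7.4 F [-0.77 -0.05 -0.07] w 0.0002 q [-0.14  0.32  1.91  0.    0.92 -0.27]
units [ 0.08  0.01 -2.38] turn -0.04
```

View pics/scene1.png

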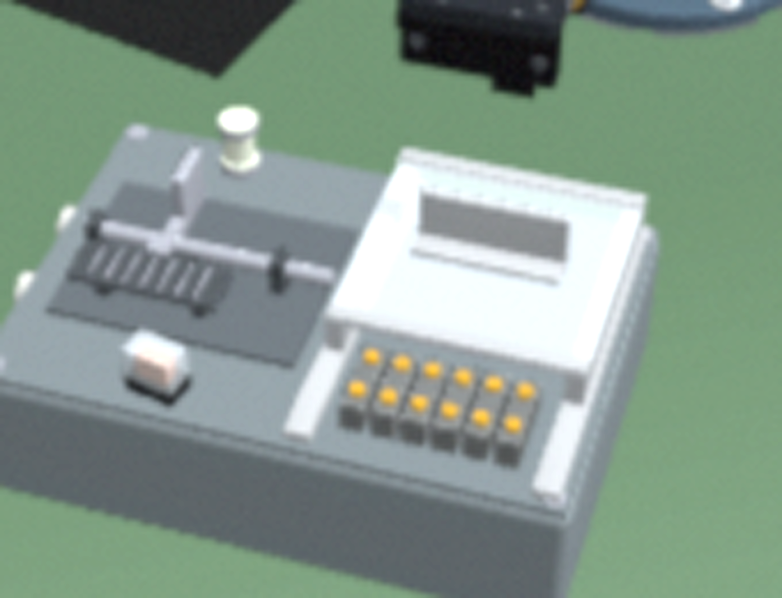

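View pics/top1.png

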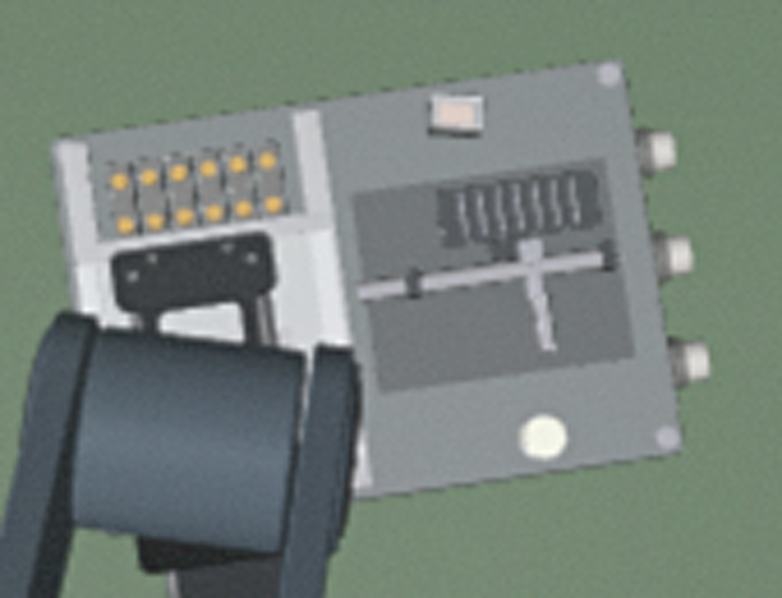

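Run:
```python
from h import *
s=load("scene1")
P=np.array([.4362,.0502,.1955])
for dx in(-.015,0,.015): print(((proj(s,[P+[dx,0,0]])-[250,160])*4.6).round(0))
```

```text
[[528.  63.]]
[[517.  79.]]
[[506.  96.]]
```

Request:
arm_command(
  plan=[
    [[0, 0, -1.2], 0],
    [[0, 0, -2.4], 0],
    [[0, 0, -2.4], 0],
  ],
)

```text
time: 1.9
position: [0.4352, 0.0528, 0.1359]
tool_rot: [0.534, -0.467, 0.463, -0.531]
ft_force: [0.4, 0.4, -0.0]
grip_width: 0.0003
```

```bash
cat >> h.py <<'E'
def pic(k):
  from rig import camera
  for n in("scene","top"):
    c=camera(n);np.savez(n+f"{k}.npz",**c);im=c["pixels"][:,:,::-1]
    a=im[205:335,255:425] if n=="top" else im[160:290,240:410]
    cv2.imwrite(f"pics/{n}{k}.png",cv2.convertScaleAbs(cv2.resize(a,None,fx=4.6,fy=4.6,interpolation=cv2.INTER_CUBIC),alpha=1.4))
E
python3 - <<'E'
from h import *
pic(2);st()
E
```

```text
t 2.0 p [0.4377 0.0523 0.1382] box [-75.3  83.9] y [-0.  0. -1.] jawyaw 7.71 F [ 0.08 -0.13 -0.29] w 0.0003 q [-0.14  0.43  1.97  0.    0.75 -0.27]
```

View pics/scene2.png

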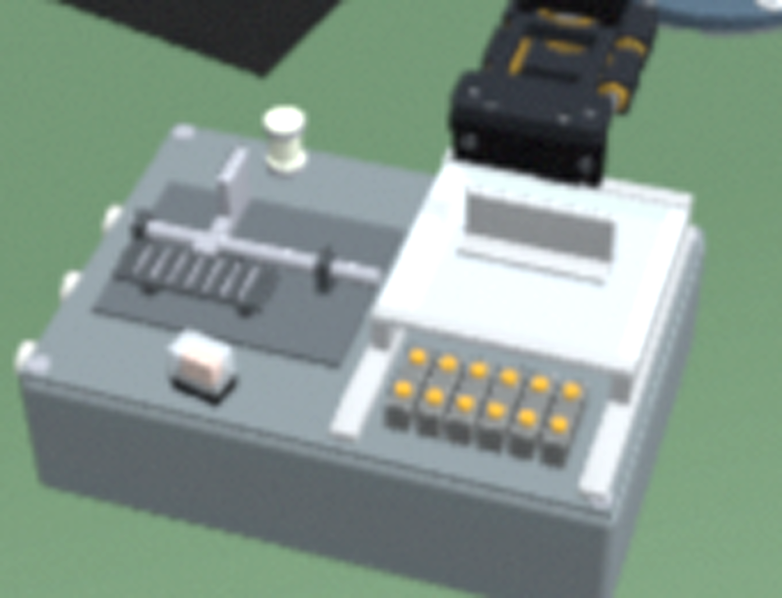

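Request:
arm_command(
  plan=[
    [[0.5, 0.06, 0], 0],
    [[1.0, 0.13, 0], 0],
    [[1.4, 0.18, 0], 0],
    [[1.8, 0.23, 0], 0],
    [[2.2, 0.28, 0], 0],
  ],
)

```text
time: 2.5
position: [0.4932, 0.0586, 0.1381]
tool_rot: [0.532, -0.466, 0.466, -0.532]
ft_force: [-3.0, -1.0, 1.9]
grip_width: 0.0003
```

Request:
arm_command(
  plan=[
    [[0.3, 0.04, 0], 0],
    [[0.5, 0.06, 0], 0],
    [[0.6, 0.08, 0], 0],
    [[0.7, 0.09, 0], 0],
    [[0.8, 0.1, 0], 0],
  ],
)

```text
time: 3.0
position: [0.5127, 0.0609, 0.1374]
tool_rot: [0.532, -0.466, 0.466, -0.532]
ft_force: [-2.6, 0.5, 1.2]
grip_width: 0.0004
```

Run:
```python
from h import *
pic(3);st()
```

```text
t 3.1 p [0.5133 0.061  0.1374] box [ 0.7 83. ] y [ 0.  0. -1.] jawyaw 7.59 F [-0.92  0.45  0.31] w 0.0004 q [-0.1   0.51  1.79  0.    0.85 -0.23]
```

View pics/scene3.png

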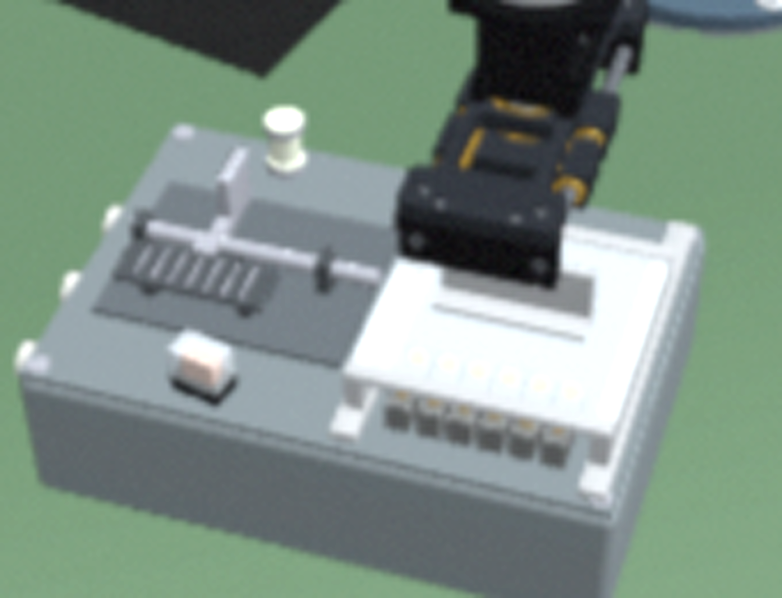

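Request:
arm_command(
  plan=[
    [[0.1, 0.01, 0], 0],
    [[0.2, 0.02, 0], 0],
    [[0.3, 0.04, 0], 0],
  ],
)

```text
time: 3.4
position: [0.5199, 0.0619, 0.1374]
tool_rot: [0.532, -0.466, 0.465, -0.532]
ft_force: [-6.9, -1.8, 3.6]
grip_width: 0.0006
```

Request:
arm_command(
  plan=[
    [[0.1, 0.01, 0], 0],
    [[0.2, 0.02, 0], 0],
    [[0.2, 0.02, 0], 0],
  ],
)

```text
time: 3.7
position: [0.5199, 0.0619, 0.1373]
tool_rot: [0.536, -0.468, 0.462, -0.529]
ft_force: [-11.7, -3.0, 9.6]
grip_width: 0.0004
```

Run:
```python
from h import *
pic(4);st()
```

```text
t 3.8 p [0.5199 0.0619 0.1374] box [ 7.3 83.1] y [-0.012 -0.001 -1.   ] jawyaw 7.67 F [-11.41  -2.82  10.25] w 0.0003 q [-0.09  0.52  1.76 -0.    0.87 -0.23]
```

View pics/scene4.png

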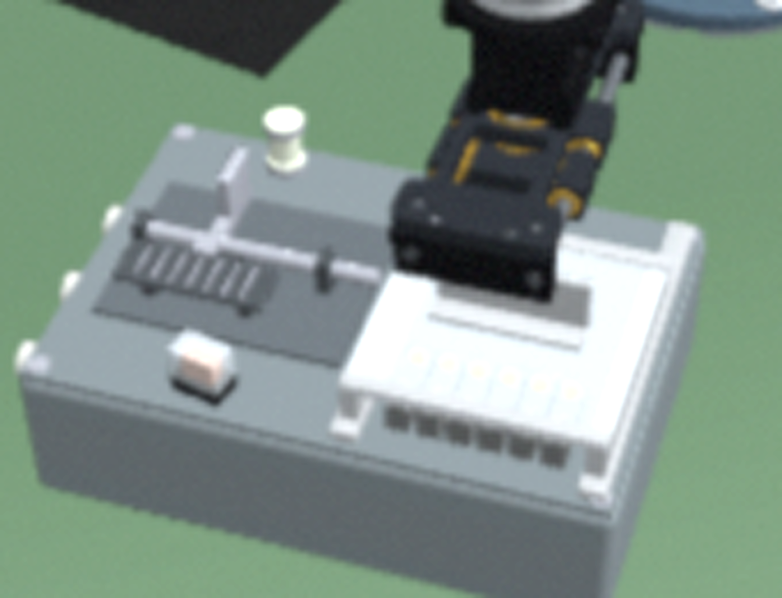

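Request:
arm_command(
  plan=[
    [[-0.3, -0.04, 0], 0],
    [[-0.7, -0.09, 0], 0],
    [[-0.7, -0.09, 1.2], 0],
    [[-0.7, -0.09, 2.6], 0],
    [[-0.7, -0.09, 2.6], 0],
  ],
)

```text
time: 4.3
position: [0.512, 0.0598, 0.2068]
tool_rot: [-0.53, 0.462, -0.469, 0.535]
ft_force: [0.7, -1.2, 0.4]
grip_width: 0.0003
```

Run:
```python
from h import *
pic(5);need(0,-.11,.2)
```

```text
t 4.4 p [0.5089 0.06   0.2034] box [-3.7 82.6] y [ 0.004 -0.    -1.   ] jawyaw 7.6 F [-1.33 -0.87 -0.39] w 0.0005 q [-0.1   0.4   1.74  0.    1.   -0.23]
units [ 1.11 -7.62 -0.14] turn -0.08
```

View pics/scene5.png

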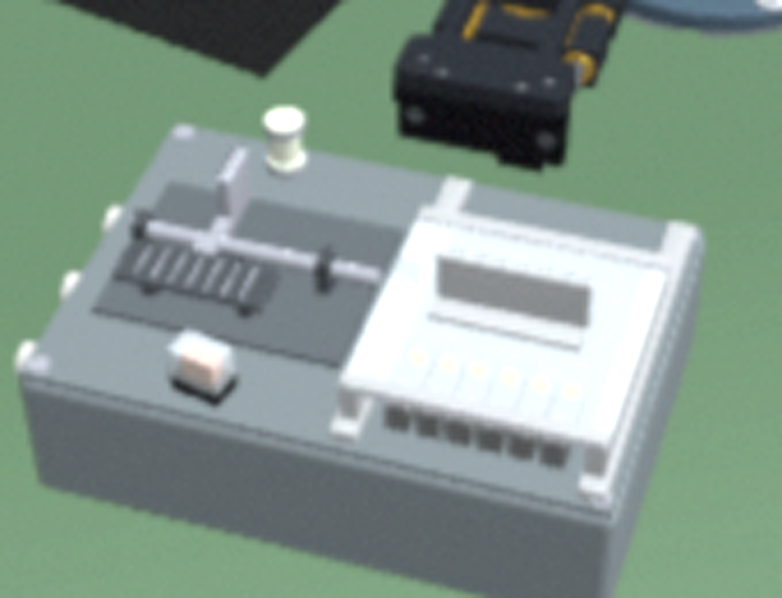

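Request:
arm_command(
  plan=[
    [[0.3, -1.9, 0], 0],
    [[0.6, -3.8, 0], 0],
    [[0.8, -5.7, 0], 0],
    [[1.1, -7.6, 0], -0.1],
    [[1.1, -7.6, 0], -0.1],
  ],
  fingers=0.24,
)

```text
time: 4.9
position: [0.5369, -0.1361, 0.2013]
tool_rot: [0.529, -0.469, 0.471, -0.528]
ft_force: [0.5, 1.3, 0.1]
grip_width: 0.0326
```

Run:
```python
from h import *
s=load("scene5")
W=ray(s,np.array([(437,259),(590,289)])/4.6+[240,160]-.4,.154);print([(w2b(w)*1000).round(1).tolist() for w in W])
pic(6);need(0,-.11,.16)
```

```text
[[28.4, 46.3], [26.6, 124.3]]
t 5.0 p [ 0.5347 -0.1308  0.2009] box [  -2.1 -109.9] y [-0.002  0.002 -1.   ] jawyaw 6.93 F [-0.18  0.16  0.1 ] w 0.0407 q [-0.44  0.46  1.64  0.    1.05 -0.56]
units [ 0.08  0.01 -1.64] turn 0.05
```

View pics/scene6.png

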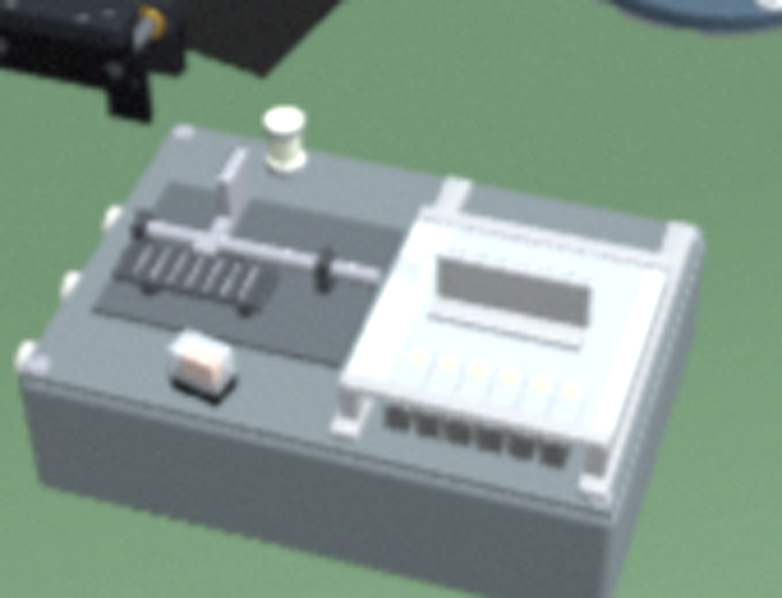

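View pics/top6.png

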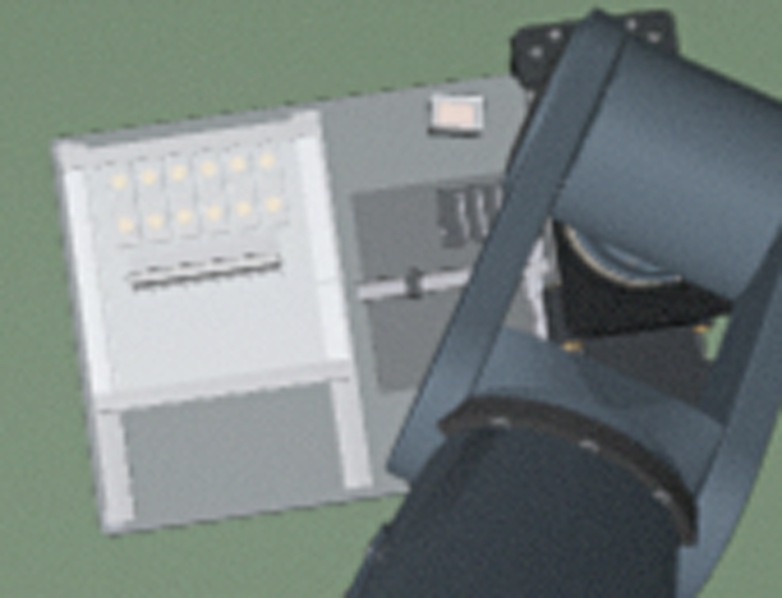

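Run:
```python
from h import *
s=load("top6")
W=ray(s,np.array([(130,271),(280,256)])/4.6+[255,205]-.4,.154);print([(w2b(w)*1000).round(1).tolist() for w in W])
s=load("scene6")
W=ray(s,np.array([(131,121),(109,116),(152,122)])/4.6+[240,160]-.4,.2);print(W.round(4).tolist(),[(w2b(w)*1000).round(1).tolist() for w in W])
st()
```

```text
[[25.1, 119.7], [22.0, 41.8]]
[[0.5621, -0.1339, 0.2], [0.5632, -0.1461, 0.2], [0.5584, -0.1238, 0.2]] [[24.7, -116.4], [24.3, -128.7], [22.3, -106.0]]
t 5.0 p [ 0.5347 -0.1308  0.2009] box [  -2.1 -109.9] y [-0.002  0.002 -1.   ] jawyaw 6.93 F [-0.18  0.16  0.1 ] w 0.0407 q [-0.44  0.46  1.64  0.    1.05 -0.56]
```

```bash
sed -i 's/O=np.array(\[.523,-.0215\])/O=np.array([.5255,-.0205])/' h.py
python3 - <<'E'
from h import *
need(0,-.110,.145)
E
```

```text
t 5.0 p [ 0.5347 -0.1308  0.2009] box [  -4.7 -110.6] y [-0.002  0.002 -1.   ] jawyaw 6.93 F [-0.18  0.16  0.1 ] w 0.0407 q [-0.44  0.46  1.64  0.    1.05 -0.56]
units [ 0.18  0.05 -2.24] turn 0.05
```

Request:
arm_command(
  plan=[
    [[0.2, 0, 0], 0],
    [[0.2, 0, 0], 0],
    [[0.2, 0, -1.2], 0],
    [[0.2, 0, -2.2], 0],
    [[0.2, 0, -2.2], 0],
  ],
)

```text
time: 5.5
position: [0.538, -0.1273, 0.1447]
tool_rot: [0.531, -0.47, 0.465, -0.53]
ft_force: [-0.8, 1.3, -0.8]
grip_width: 0.0537
```

Run:
```python
from h import *
pic(7);need(0,-.110,.12)
```

```text
t 5.6 p [ 0.5404 -0.1288  0.1476] box [   1.2 -109.3] y [-0.001  0.    -1.   ] jawyaw 7.19 F [-0.16  0.14  0.75] w 0.0542 q [-0.44  0.54  1.68  0.    0.93 -0.56]
units [-0.05 -0.03 -1.1 ] turn 0.0
```

View pics/scene7.png

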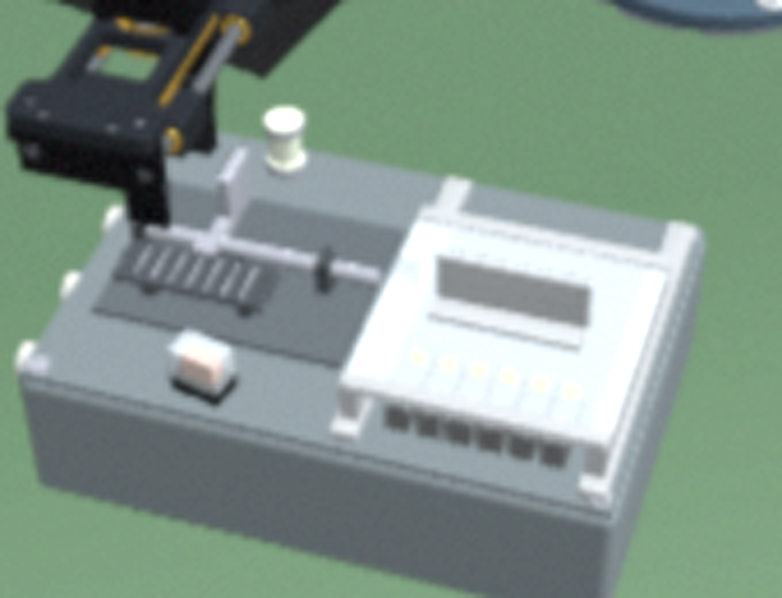

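Run:
```python
from h import *
s=load("scene7")
for x,y,z in((.028,-.109,.1476),(.041,-.109,.1476),(.034,-.109,.1476),(.034,-.1185,.1476),(.034,-.0995,.1476),(.034,-.109,.155),(-.034,-.109,.1476),(-.034,-.0995,.1476),(.032,-.0875,.114)):
    print((x,y,z),((proj(s,[[*b2w(x,y),z]])-[240,160])*4.6).round(0))
```

```text
(0.028, -0.109, 0.1476) [[149. 208.]]
(0.041, -0.109, 0.1476) [[139. 224.]]
(0.034, -0.109, 0.1476) [[145. 216.]]
(0.034, -0.1185, 0.1476) [[128. 212.]]
(0.034, -0.0995, 0.1476) [[161. 219.]]
(0.034, -0.109, 0.155) [[143. 205.]]
(-0.034, -0.109, 0.1476) [[194. 136.]]
(-0.034, -0.0995, 0.1476) [[210. 139.]]
(0.032, -0.0875, 0.114) [[190. 269.]]
```

Request:
arm_command(
  plan=[
    [[0, 0, -0.5], 0],
    [[0, 0, -1.0], 0],
    [[0, 0, -1.2], 0],
    [[0, 0, -1.3], 0],
    [[0, 0, -1.3], 0],
  ],
)

```text
time: 6.1
position: [0.5402, -0.1298, 0.1147]
tool_rot: [0.53, -0.468, 0.468, -0.53]
ft_force: [-0.7, -0.4, 0.3]
grip_width: 0.0538
```

Run:
```python
from h import *
st();pic(8)
```

```text
t 6.1 p [ 0.5402 -0.1298  0.1147] box [   0.9 -110.3] y [-0.001  0.    -1.   ] jawyaw 7.09 F [-0.68 -0.41  0.34] w 0.0538 q [-0.44  0.59  1.7   0.    0.85 -0.56]
```

View pics/scene8.png

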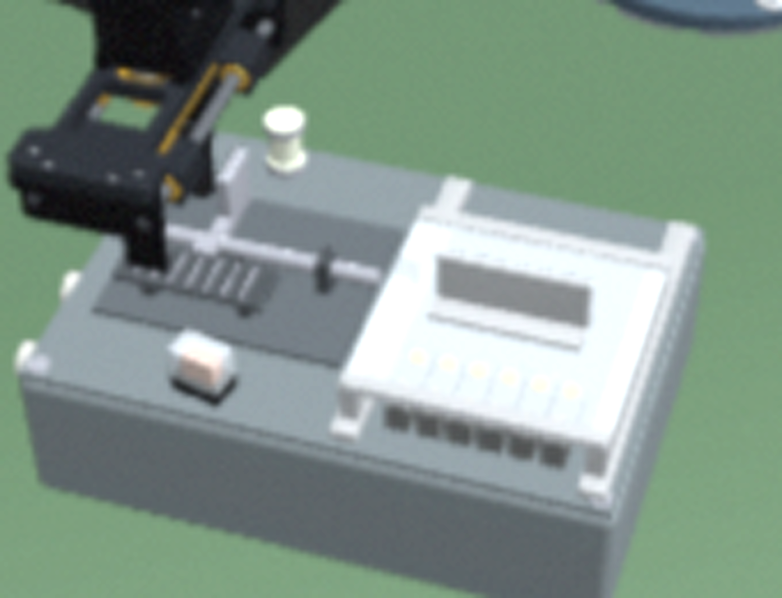

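Request:
arm_command(
  plan=[
    [[0, 0, -0.08], 0],
    [[0, 0, -0.16], 0],
    [[0, 0, -0.16], 0],
  ],
)

```text
time: 6.5
position: [0.541, -0.1302, 0.1115]
tool_rot: [-0.53, 0.468, -0.469, 0.53]
ft_force: [-0.1, -0.2, 3.6]
grip_width: 0.0543
```

Request:
arm_command(
  plan=[
    [[0, 0, -0.08], 0],
    [[0, 0, -0.16], 0],
    [[0, 0, -0.16], 0],
  ],
)

```text
time: 6.8
position: [0.541, -0.1302, 0.1072]
tool_rot: [-0.53, 0.468, -0.469, 0.53]
ft_force: [0.0, -1.4, 4.6]
grip_width: 0.0539
```

Request:
arm_command(
  plan=[
    [[0, 0, -0.06], 0],
    [[0, 0, -0.12], 0],
    [[0, 0, -0.12], 0],
  ],
)

```text
time: 7.1
position: [0.541, -0.1302, 0.1044]
tool_rot: [-0.53, 0.468, -0.469, 0.53]
ft_force: [-0.6, -0.4, 6.7]
grip_width: 0.0542
```

Request:
arm_command(
  plan=[
    [[0, 0, 0], 0],
    [[0, 0, 0], 0],
  ],
)

```text
time: 7.3
position: [0.541, -0.1302, 0.1045]
tool_rot: [-0.53, 0.468, -0.469, 0.53]
ft_force: [-0.6, -0.8, 6.4]
grip_width: 0.0539
```

Run:
```python
from h import *
st();pic(9);st()
```

```text
t 7.3 p [ 0.541  -0.1302  0.1045] box [   1.7 -110.8] y [ 0.001 -0.001 -1.   ] jawyaw 7.1 F [-0.62 -0.85  6.44] w 0.0539 q [-0.44  0.6   1.71 -0.    0.83 -0.56]
t 7.4 p [ 0.541  -0.1302  0.1045] box [   1.6 -110.8] y [ 0.001 -0.001 -1.   ] jawyaw 7.1 F [-0.43 -0.85  6.51] w 0.0537 q [-0.44  0.6   1.71 -0.    0.83 -0.56]
```

View pics/scene9.png

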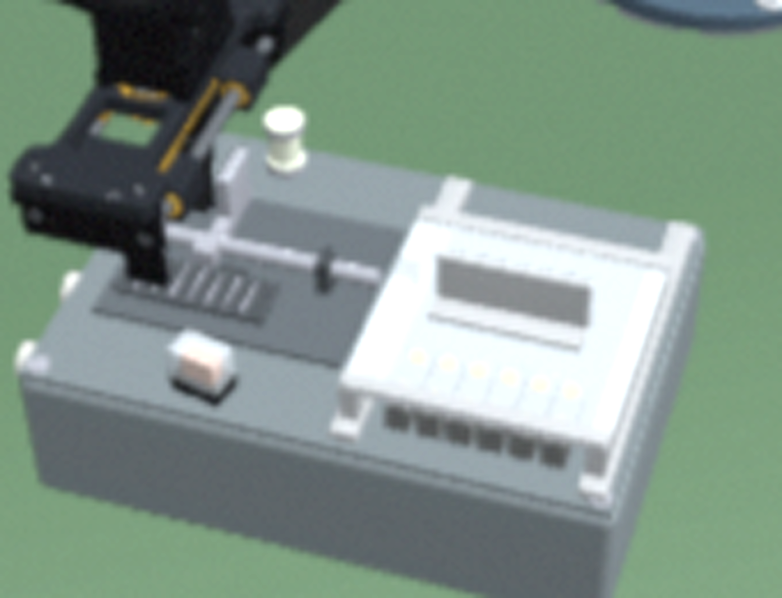

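Request:
arm_command(
  plan=[
    [[-0.02, 0.2, 0], 0],
    [[-0.05, 0.4, 0], 0],
    [[-0.06, 0.5, 0], 0],
    [[-0.08, 0.6, 0], 0],
  ],
)

```text
time: 7.8
position: [0.5408, -0.1178, 0.1051]
tool_rot: [0.53, -0.465, 0.471, -0.53]
ft_force: [-0.2, -6.9, 4.7]
grip_width: 0.0543
```

Run:
```python
from h import *
st();pic(10)
```

```text
t 7.8 p [ 0.5408 -0.1178  0.1051] box [  3.  -98.4] y [ 0.005 -0.006 -1.   ] jawyaw 7.15 F [-0.23 -6.86  4.67] w 0.0543 q [-0.41  0.6   1.72 -0.    0.82 -0.54]
```

View pics/scene10.png

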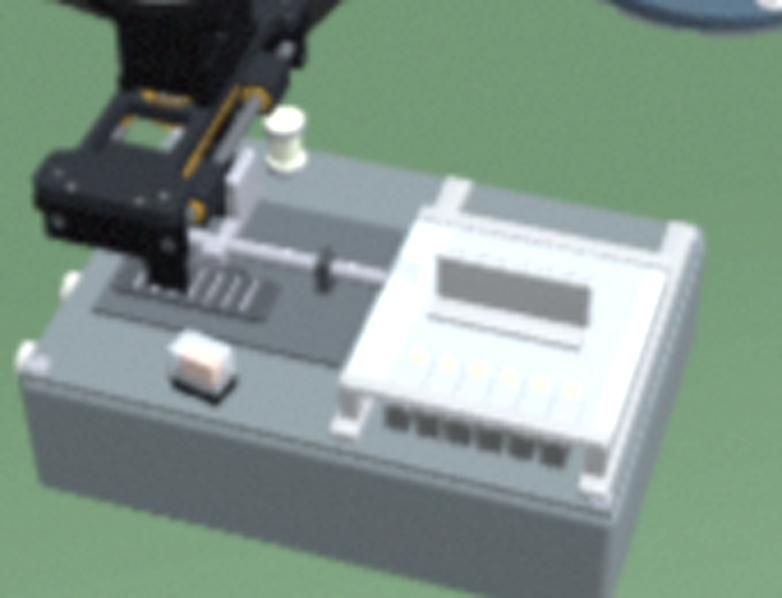

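Request:
arm_command(
  plan=[
    [[-0.01, 0.1, -0.03], 0],
    [[-0.02, 0.2, -0.03], 0],
    [[-0.04, 0.3, -0.03], 0],
    [[-0.05, 0.4, -0.03], 0],
  ],
)

```text
time: 8.3
position: [0.5398, -0.108, 0.1046]
tool_rot: [0.53, -0.465, 0.471, -0.53]
ft_force: [0.2, -7.8, 7.0]
grip_width: 0.0537
```

Run:
```python
from h import *
st();pic(11)
```

```text
t 8.3 p [ 0.5398 -0.108   0.1046] box [  3.2 -88.6] y [ 0.006 -0.006 -1.   ] jawyaw 7.14 F [ 0.2  -7.83  7.01] w 0.0537 q [-0.4   0.59  1.73 -0.    0.81 -0.52]
```

View pics/scene11.png

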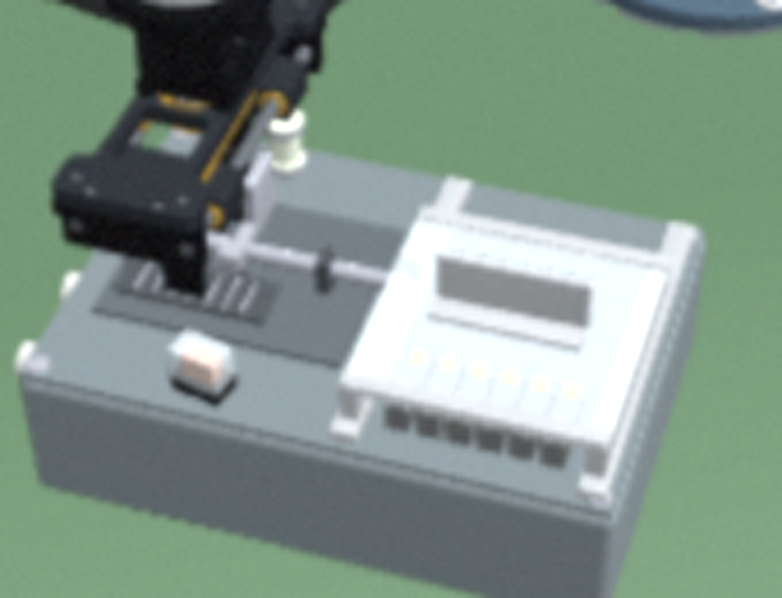

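Request:
arm_command(
  plan=[
    [[-0.01, 0.1, 0], 0],
    [[-0.02, 0.2, 0], 0],
    [[-0.04, 0.3, 0], 0],
    [[-0.05, 0.4, 0], 0],
  ],
)

```text
time: 8.8
position: [0.5385, -0.0979, 0.1046]
tool_rot: [0.53, -0.465, 0.471, -0.53]
ft_force: [0.6, -7.3, 7.7]
grip_width: 0.0545
```

Request:
arm_command(
  plan=[
    [[-0.01, 0.1, 0], 0],
    [[-0.02, 0.16, 0], 0],
    [[-0.03, 0.22, 0], 0],
  ],
)

```text
time: 9.1
position: [0.5378, -0.0926, 0.1046]
tool_rot: [0.531, -0.465, 0.471, -0.53]
ft_force: [-0.9, -11.9, 6.9]
grip_width: 0.0541
```

Run:
```python
from h import *
st();pic(12)
```

```text
t 9.1 p [ 0.5378 -0.0926  0.1046] box [  3.2 -73.1] y [ 0.006 -0.006 -1.   ] jawyaw 7.18 F [ -0.94 -11.91   6.94] w 0.0541 q [-0.37  0.59  1.74 -0.    0.8  -0.5 ]
```

View pics/scene12.png

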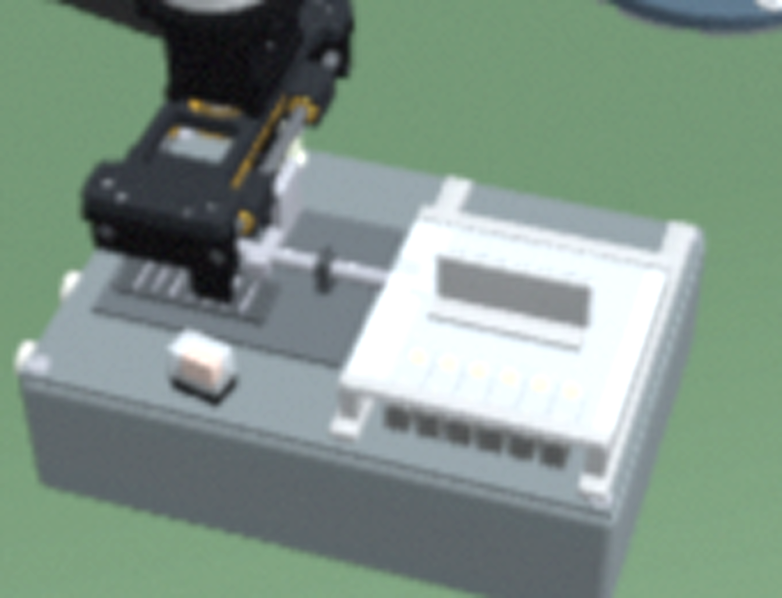

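Request:
arm_command(
  plan=[
    [[-0.01, 0.06, 0], 0],
    [[-0.02, 0.12, 0], 0],
    [[-0.02, 0.12, 0], 0],
  ],
)

```text
time: 9.5
position: [0.5379, -0.0925, 0.1047]
tool_rot: [0.533, -0.462, 0.471, -0.53]
ft_force: [-1.4, -16.1, 5.9]
grip_width: 0.0541
```

Request:
arm_command(
  plan=[
    [[0.02, -0.15, 0], 0],
    [[0.05, -0.4, 0], 0],
    [[0.05, -0.4, 0.4], 0],
    [[0.05, -0.4, 1.0], 0],
    [[0.05, -0.4, 2.0], 0],
  ],
)

```text
time: 10.0
position: [0.5338, -0.0956, 0.1522]
tool_rot: [0.531, -0.47, 0.466, -0.529]
ft_force: [-0.1, 0.1, 0.0]
grip_width: 0.054
```

Request:
arm_command(
  plan=[
    [[0, 0, 1], 0],
    [[0, 0, 2.5], 0],
    [[0, 0, 4], 0],
    [[0, -1.8, 4], 0],
    [[0, -3.6, 4], 0],
  ],
)

```text
time: 10.5
position: [0.5359, -0.1861, 0.2549]
tool_rot: [0.531, -0.467, 0.468, -0.531]
ft_force: [0.6, -0.3, -0.1]
grip_width: 0.0536
```

Request:
arm_command(
  plan=[
    [[0, -1.8, 0], 0],
    [[0, -3.6, 0], 0],
    [[0, -5, 0], 0],
    [[0, -5, 0], 0],
  ],
)

```text
time: 10.9
position: [0.535, -0.3161, 0.2525]
tool_rot: [0.53, -0.469, 0.469, -0.528]
ft_force: [-0.5, 0.2, 0.5]
grip_width: 0.0543
```

Run:
```python
from h import *
st();pic(13)
for n in("scene","top"): cv2.imwrite(f"pics/{n}13f.png",load(n+"13")["pixels"][:,:,::-1])
```

```text
t 10.9 p [ 0.535  -0.3161  0.2525] box [ -27.6 -294.5] y [-0.001 -0.002 -1.   ] jawyaw 6.83 F [-0.46  0.19  0.46] w 0.0543 q [-0.71  0.49  1.41 -0.    1.24 -0.83]
```

View pics/scene13.png

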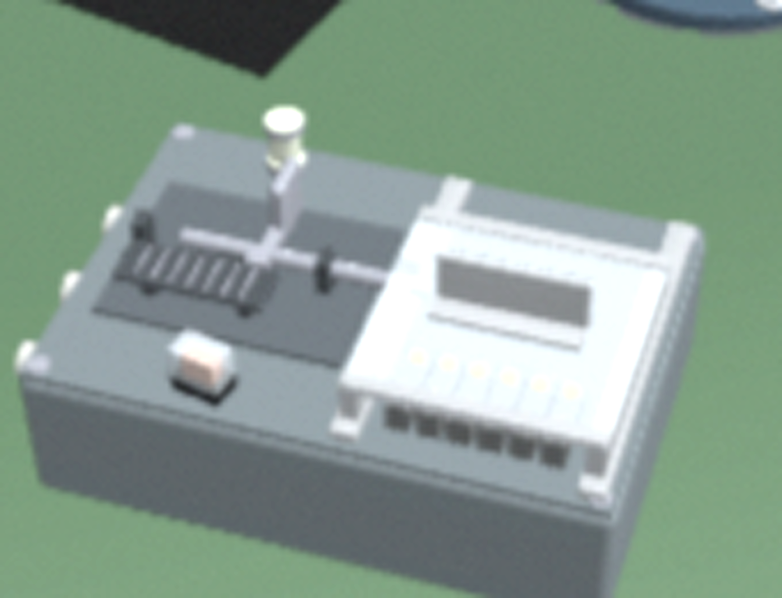

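View pics/top13f.png

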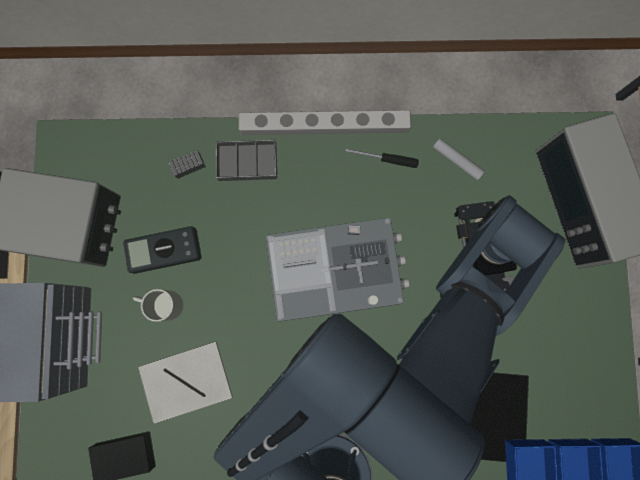

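Run:
```python
from h import *
s0,s,t0,t=load("scene0"),load("scene13"),load("top0"),load("top13")
a=ray(s0,[290.5,195.7],.137)[0];b=ray(s,np.array([285,178])/4.6+[240,160],.137)[0]
print("tab box", w2b(a)*1000,w2b(b)*1000)
d=np.abs(s0["pixels"].astype(int)-s["pixels"]).sum(2)
for n,(x0,x1,y0,y1) in dict(jar=(180,212,165,205),tape=(145,190,210,242),relay=(272,295,230,250),fuse=(295,310,180,193),mugmeter=(445,550,240,355)).items(): print(n,d[y0:y1,x0:x1].mean().round(1),d[y0:y1,x0:x1].max())
```

```text
tab box [-29.66723577 -85.75770117] [-27.43890231 -54.66481191]
jar 9.7 20
tape 9.8 20
relay 10.6 22
fuse 10.9 20
mugmeter 9.2 23
```

View pics/scene13f.png

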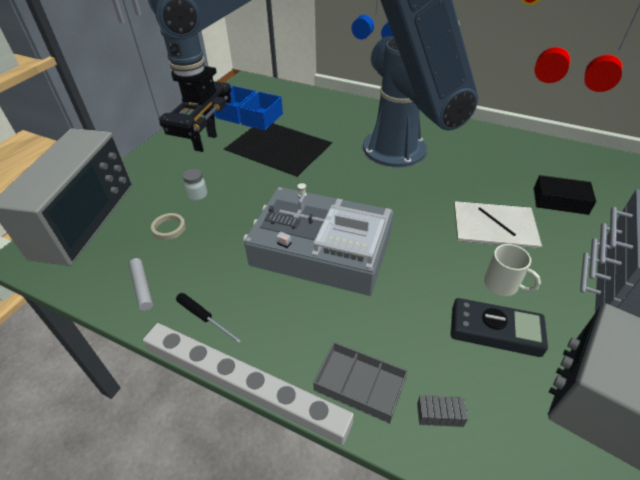

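The tab has moved about 31 mm by my measurement, so the bolt is home. The catch is up, the guard is shut, the loose things show only image noise, and the arm is clear of everything.

```bash
python3 -c "
from rig import hand_in; print(hand_in())"
```

```text
the job is handed in; nothing more can be done
None
```

The job is done and handed in at about 11 s of the 58 s allowed; `hand_in()` gave no verdict.

**What I did:**
- **Guard:** I pushed the lip with the shut fingertips until the guard stalled at its end stop, with about 11 N of resistance.
- **Catch and bolt:** With the fingers spread 54 mm, one tip pressed the catch plate down about 9 mm, with about 7 N of upward force. The other tip pushed the bolt tab until it stalled at about 16 N.
- **Release:** I backed off a few millimetres and lifted clear, so the catch could spring up.

**Last checks:**
- **Bolt:** The tab had moved about 31 mm in the scene view, against 30 mm nominal, so the bolt is home within measuring error.
- **Catch:** The press plate looks back at its starting height. I judged this by eye and did not measure it.
- **Guard:** It still looks fully shut.
- **Loose things:** The relay, fuse, jar, tape, mug and meter show only image noise against the first picture.
- **Forces:** The wrist force is near zero, and the arm is clear of everything.

**Disagreement:** The two cameras differed by up to about 5 mm on the box's position. I moved my box frame by 2.5 mm in x and 1 mm in y, and relied on contact forces for the final approaches.

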